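Set the paper trimmer's back stop to its preset collar

TASK

Set the back stop of the paper trimmer: press down the pad in the middle of the sliding stop block to free its clamp and, keeping the pad down all the way, push the block along its rail until it rests against the collar clamped on that rail. Then let the pad spring up so that the block locks there, and move clear. Only press and push, with moderate force; do not touch the block's long fence or shove the collar along, and leave the cutter head, glue stick, marker and scissors where they are.

Things in the scene. Friction and masses are not known exactly. Their poses are not given: they have to be found in the camera images.
- trimmer: Paper trimmer, fixed: grey gridded board 280 x 460 mm, top 22 mm above the table. Origin under its centre at table height, z up. An aluminium T-slot rail, 36 mm wide, top 37 mm above the table, runs along the trimmer's y at x = +105 mm (the edge far from the robot). The blade guide with the cutter head runs along x at y = -205 mm.
- carriage: Sliding stop block of black plastic on the T-slot rail, 45 mm wide (x), 74 mm long (y). Origin on the rail's top, at the block's middle, z up. It slides only along its y; +y leads to the collar. The release pad lies in the middle of its top between two end cheeks: inner faces at y = +/-28 mm, tops at z = 28 mm; the x sides are open. Mass about 0.35 kg with fence and pad.
- pad_top (a point): Centre of the top face of the release pad: a flat rubber plate 36 mm (x) by 52 mm (y), 21 mm above the block's origin (58 mm above the table) when up, 7 mm below the cheek tops. Moves with pad and block.
- release (a joint): How far the release pad is pressed, in m: 0 is up (clamped), 0.005 fully down. A spring holds it up: it starts to move at about 10 N and is fully down at about 12 N. With the pad up it takes about 15 N to drag the block along; with it pressed 1 mm or more the block slides with about 1 N.
- fence: The stop block's fence: aluminium bar 215 mm long (x) by 10 mm wide by 16 mm high, fixed to the block and reaching from it over the board in -x, its underside 1.5 mm above the board. Origin is the same as the block's, axes too; the bar's centre is at x = -130, y = -25, z = -5 mm.
- carriage_end (a point): Middle of the block's end face that meets the collar (the +y end, 37 mm from the block's origin, 10 mm above the rail's top).
- collar_face (a point): Middle of the collar's face that the block must rest against (looks to -y); there carriage_end and collar_face coincide. The collar is an aluminium block 44 x 20 x 22 mm straddling the same rail, with a knurled screw on top, 12 mm high, 16 mm across; highest point 72 mm above the table. It is clamped and withstands pushes under 50 N.
- cutter_top (a point): Top centre of the cutter head, a black block 62 x 34 mm with a round grey blade housing, on the blade guide; its top is 95 mm above the table. It slides easily along the trimmer's x; leave it alone.
- glue_stick: White glue stick with a green cap, 28 mm across and 95 mm high, standing on the table beyond the rail. Origin at the centre of its underside.
- marker: White marker pen with a black cap, 135 mm long, 16 mm thick, lying on the table beyond the rail. Origin under its middle; it lies along its x axis.
- scissors: Closed scissors with red finger loops, about 190 x 90 mm, 10 mm thick, lying on the table beside the board's +y end. Origin under the middle; the blades point along +x.

How it is judged:
By the outcome, as a careful person would: the job done as asked, in the order asked, and still so for the second after the job is handed in, with the robot touching nothing.
It also fails if it takes over 38 s, if anything falls off the work surface, if the arm or the gripper's body presses on something with over 40 N, if the wrist force passes 120 N, or if a joint passes its speed limit or range.

ROBOT

A 6-joint arm with a two-finger parallel gripper is mounted at the origin on the work surface. World frame = base frame: x ahead of the robot, y to its left, z up, the work surface at z = 0. Lengths are in m, angles in rad, forces in N, time in s.
With the tool pointing down it reaches from about 0.35 to 0.875 m from the base axis. Payload 4.2 kg.
Tool frame: the origin (TCP) lies on the centre line of the jaws, within the pads' length; the fingertips stand 22 mm ahead of it and the grasp point (between the pads) lies 3 mm ahead of it; y points along the fingers, x is the direction in which the jaws open and shut, and the axes are right-handed (so a half turn about y gives the same grasp; the last joint's range is limited). The gripper opens to 87 mm and grips with 3 to 60 N. Pads are 19 mm wide; open, the fingers measure 117 mm over their backs; the gripper's body (75 mm by 190 mm) begins 51 mm behind the grasp point.
Start: joints at [1.437, 0.385, 0.008, 0, -1.194, -0.259], TCP at [0.239, 0.577, 0.245] pointing down, gripper open.
Joint ranges: [-3.14, 3.14], [-1.21, 2.06], [-1.07, 1.41], [-3.16, 2.05], [-2.99, -0.16], [-3.1, 3.1]. Speed limits (rad/s): [2.79, 2.79, 3.14, 3.14, 3.14, 3.14].

INTERFACE

Orientations are given as a rotation vector (axis times angle).
In Python, from station import readout, optics, r gives the robot as it stands.
- The arm moves only by the tool servo_tool, never from a script. Its argument "rows" is text: rows parted by semicolons, each of 7 numbers parted by spaces: the turn, a rotation vector about the tool's x, y, z in rad, then the shift along the tool's x, y, z in m, then the finger opening in m, from 0 to 0.087. A call has 1 to 5 rows; each row shifts and turns the commanded pose from where the row before left it, along the tool's axes as they then stand; what a row does not reach is not made up. A row lasts 1/10 s, in which the tool goes at most 50 mm and 8.59 degrees, less where a joint would pass 70% of its speed; a pose out of reach is approached as far as the arm can. A call is refused whole if a number of a shift passes 0.05 or a number of a turn 0.15, either way. A call with a gripper value outside its range is refused whole. The fingers move at their own pace and stop on an object; "newtons" is the grip in N (left out, the last holds). Time passes only in rows, so rows that do not move let the fingers close. It gives the time, the measured TCP pose, the force and the opening at its end, in the units of the state.
- readout.state(): the state, without advancing time (a new reading comes with each control period).
- optics.capture(name): name is "scene" or "top" or "wrist"; returns the picture (420x560x3 uint8, red, green, blue); there is no depth.
- optics.calibration(name): a dict with "intrinsics" (3x3 intrinsics, pixels), "R" (3x3) and "t" (3): a world point X has camera coordinates R X + t; the wrist camera has in their place "hand_eye" (4x4, takes a point from camera to tool coordinates, whose origin is the TCP and whose axes are the tool frame's). Camera axes: x right, y down, z forward; pixel columns grow to the right and rows downward; lengths in m; the calibration is good to about 2 mm. The wrist camera is an equidistant fisheye: a pixel r from the principal point sees the ray r / f radians off the axis. A picture is of the moment at which its call begins: read the wrist's pose just before it. calibration takes no time and is no camera call.
- r.job_done(): hands the job in, once; it reports no verdict.
The state is a dict: "t": time; "joint_positions": joint angles; "joint_velocities": joint speeds; "effort": joint torques, N m; "eef_pos": TCP position; "ee_rot": TCP orientation; "wrist_force": force on the tool from outside, world axes, zero at the start; "ft_torque": the same for the moment, N m; "width": opening from 0.0 (shut) to 1.0 (fully open).
Only numpy, scipy, OpenCV 4.12 (cv2) and the standard library are available. Lean on these libraries where they do the work, as an engineer would, in place of code of your own. Each camera call takes 0.05 s, during which the arm holds its last target. There are 200 camera calls.

## Working session

There is one attempt and no reset: what is moved stays moved. The work goes in short steps, Python scripts to look and compute and a tool call to move; the robot and the scene stay as the last step left them, time stands still between calls to the robot, and variables do not carry over. Pictures are saved under pics/ and viewed, about 8 in all and at most 12, crops included, and the job is handed in when it is done.

Besides the shell and the picture viewer there is one more tool, called after "Request:" by a JSON object that holds its "op" and its "data". servo_tool: Moves the arm, as the interface text tells. Its arguments: {"type":"object","properties":{"rows":{"type":"string"},"newtons":{"type":"number"}},"required":["rows"]}

```bash
mkdir -p pics; ls; python3 - <<'E'
from station import readout, optics, r
import cv2,numpy as np
np.set_printoptions(precision=4,suppress=True)
s=readout.state();print({k:np.round(v,4) for k,v in s.items()})
for n in("top","scene"):
    im=optics.capture(n);cv2.imwrite(f"pics/{n}0.png",im[:,:,::-1])
for n in("top","scene","wrist"):print(n,optics.calibration(n))
E
```

```text
pics
{'t': np.float64(0.0), 'joint_positions': array([ 1.4366,  0.3855,  0.0066, -0.0006, -1.194 , -0.2586]), 'joint_velocities': array([ 0.0021, -0.0012, -0.0016,  0.0003, -0.0002,  0.0005]), 'effort': array([  0.0011, -39.0665,  18.7407,   4.2201,   0.0109,  -0.0002]), 'eef_pos': array([0.239 , 0.5769, 0.2435]), 'ee_rot': array([-0.9988,  1.4919, -1.494 ]), 'wrist_force': array([-0.0052,  0.2341, -0.0777]), 'ft_torque': array([ 0.0502, -0.0152,  0.0214]), 'width': np.float64(1.0015)}
top {'intrinsics': array([[418.7623,   0.    , 284.2845],
       [  0.    , 418.7623, 214.3954],
       [  0.    ,   0.    ,   1.    ]]), 'R': array([[-0.0265, -0.9992, -0.0297],
       [-0.9814,  0.0317, -0.1894],
       [ 0.1902,  0.0241, -0.9814]]), 't': array([0.1275, 0.5392, 0.9952])}
scene {'intrinsics': array([[402.1254,   0.    , 275.2477],
       [  0.    , 402.1254, 206.3786],
       [  0.    ,   0.    ,   1.    ]]), 'R': array([[ 0.798 ,  0.6026,  0.0006],
       [ 0.4148, -0.5487, -0.7259],
       [-0.4371,  0.5795, -0.6878]]), 't': array([-0.4932, -0.107 ,  1.0618])}
wrist {'intrinsics': array([[325.1923,   0.    , 285.853 ],
       [  0.    , 325.1923, 208.7069],
       [  0.    ,   0.    ,   1.    ]]), 'hand_eye': array([[ 1.    ,  0.0001,  0.0004, -0.0006],
       [-0.0003, -0.2492,  0.9685, -0.1389],
       [ 0.0002, -0.9685, -0.2492,  0.0669],
       [ 0.    ,  0.    ,  0.    ,  1.    ]])}
```

View pics/top0.png

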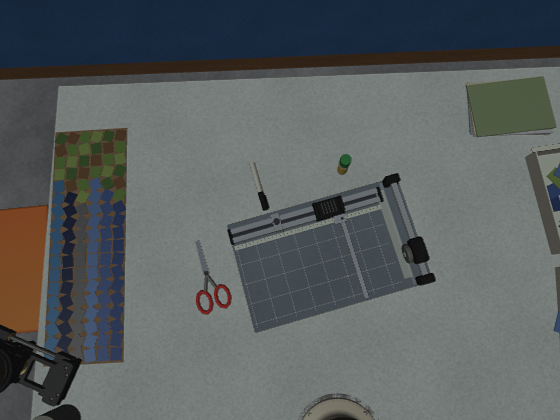

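View pics/scene0.png

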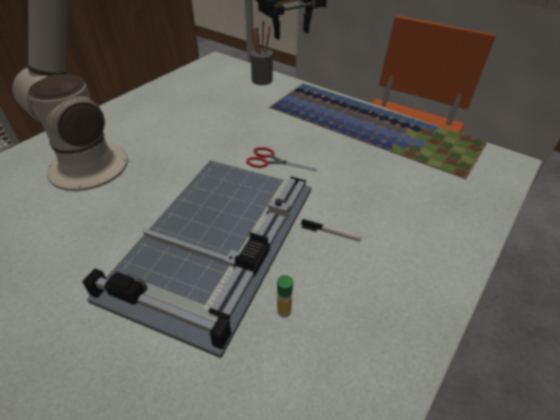

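```bash
cat > h.py <<'E'
import numpy as np,cv2
from scipy.spatial.transform import Rotation as Ro
from station import readout, optics, r
np.set_printoptions(precision=4,suppress=True)
def ray(n,uv,z):
    c=optics.calibration(n);K=c["intrinsics"]
    d=c["R"].T@np.linalg.solve(K,[uv[0],uv[1],1.]);o=-c["R"].T@c["t"]
    return o+d*(z-o[2])/d[2]
def wray(uv,z,p,rv):
    c=optics.calibration("wrist");K=c["intrinsics"];H=c["hand_eye"]
    q=np.array([uv[0]-K[0,2],uv[1]-K[1,2]])/K[0,0];th=np.hypot(*q)
    d=np.r_[q/th*np.sin(th),np.cos(th)];R=Ro.from_rotvec(rv).as_matrix()
    d=R@H[:3,:3]@d;o=np.array(p)+R@H[:3,3]
    return o+d*(z-o[2])/d[2]
E
python3 - <<'E'
from h import *
s=readout.state();print(Ro.from_rotvec(s["ee_rot"]).as_matrix())
im=cv2.imread("pics/top0.png")[150:340,215:445]
im=cv2.convertScaleAbs(cv2.resize(im[:100],None,fx=3.4,fy=3.4,interpolation=cv2.INTER_CUBIC),alpha=1.6)
cv2.imwrite("pics/top0c.png",im)
E
```

```text
[[-0.3829 -0.0006  0.9238]
 [-0.9238 -0.0018 -0.3829]
 [ 0.0019 -1.      0.0001]]
```

View pics/top0c.png

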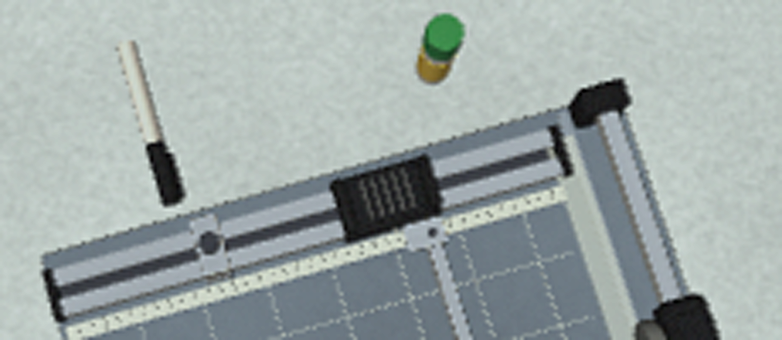

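The crop shows the block's pad centred at about (387,193), the collar knob at (208,242), and the rail slot running from (62,288) to (550,155). The collar's near face is at about x=227. The glue stick and marker lie beyond the rail.

```bash
python3 - <<'E'
from h import *
f=lambda u,v,z:ray("top",(u/3.4+215-.35,v/3.4+150-.35),z)
pad=f(387,193,.058);knob=f(208,242,.072);a=f(62,288,.037);b=f(550,155,.037)
d=(a-b)/np.linalg.norm(a-b);print("pad",pad,"knob",knob,"slot",a,b,np.linalg.norm(a-b),"dir",d,"yaw y",np.arctan2(d[1],d[0]))
print("travel",(knob-pad)@d-.047, "perp",(knob-pad)@[-d[1],d[0],0])
# scene check
for n,p in(("pad",pad),("knob",knob)):
    c=optics.calibration("scene");q=c["intrinsics"]@(c["R"]@p+c["t"]);print(n,q[:2]/q[2])
for n,uv,z in(("glue",(443,30),.095),("cut",(690,310),.095)):print(n,f(*uv,z))
s=readout.state();p=s["eef_pos"];R=Ro.from_rotvec(s["ee_rot"]).as_matrix()
for sg in(1,-1):
  # candidates: tool x along +-perp to rail, or +-rail
  pass
x=R[:,0];print("tool x yaw",np.arctan2(x[1],x[0]),"tool shift to pad:",R.T@(pad-p))
E
```

```text
pad [0.5586 0.0008 0.058 ] knob [0.5238 0.1323 0.072 ] slot [0.4987 0.2434 0.037 ] [ 0.5881 -0.1242  0.037 ] 0.3783344227371735 dir [-0.2362  0.9717  0.    ] yaw y 1.80929094486581
travel 0.08908428751435583 perp 0.002747248098741416
pad [250.9617 248.8527]
knob [277.3615 199.549 ]
glue [ 0.6697 -0.042   0.095 ]
cut [ 0.4613 -0.2012  0.095 ]
tool x yaw -1.9637258407688862 tool shift to pad: [0.4096 0.1864 0.5158]
```

Request:
{"op": "servo_tool", "data": {"rows": "0 0.14 0 0 0 0 0; 0 0.14 0 0 0 0 0; 0 0.14 0 0 0 0 0; 0 0.14 0 0 0 0 0; 0 0.14 0 0 0 0 0", "newtons": 20}}

```text
t: 0.6
eef_pos: [0.2391, 0.5771, 0.2439]
ee_rot: [-0.472, 1.958, -1.96]
wrist_force: [0.0, -0.3, -0.2]
width: 0.63
```

Request:
{"op": "servo_tool", "data": {"rows": "0 0.14 0 0 0 0 0; 0 0.099 0 0 0 0 0; 0 0 0 -0.011 0 0.043 0; 0 0 0 -0.011 0 0.043 0; 0 0 0 -0.011 0 0.043 0"}}

```text
t: 1.1
eef_pos: [0.302, 0.4583, 0.2438]
ee_rot: [-0.253, 2.093, -2.096]
wrist_force: [0.5, -0.0, 0.9]
width: 0.169
```

Request:
{"op": "servo_tool", "data": {"rows": "0 0 0 -0.011 0 0.043 0; 0 0 0 -0.011 0 0.043 0; 0 0 0 -0.011 0 0.043 0; 0 0 0 -0.011 0 0.043 0; 0 0 0 -0.011 0 0.043 0"}}

```text
t: 1.6
eef_pos: [0.4064, 0.2622, 0.2444]
ee_rot: [-0.252, 2.094, -2.095]
wrist_force: [0.4, 0.8, -0.8]
width: 0.007
```

Request:
{"op": "servo_tool", "data": {"rows": "0 0 0 -0.011 0.009 0.044 0; 0 0 0 -0.011 0.009 0.044 0; 0 0 0 -0.011 0.009 0.044 0; 0 0 0 -0.011 0.009 0.044 0; 0 0 0 -0.011 0.009 0.044 0"}}

```text
t: 2.1
eef_pos: [0.512, 0.0615, 0.199]
ee_rot: [-0.252, 2.095, -2.095]
wrist_force: [1.0, 1.3, -0.3]
width: 0.004
```

Request:
{"op": "servo_tool", "data": {"rows": "0 0 0 -0.011 0.009 0.044 0; 0 0 0 -0.011 0.009 0.044 0; 0 0 0 -0.011 0.009 0.044 0; 0 0 0 0 0 0 0; 0 0 0 0 0 0 0"}}

```text
t: 2.6
eef_pos: [0.5746, -0.0582, 0.1714]
ee_rot: [-0.251, 2.097, -2.097]
wrist_force: [-0.1, -0.7, -0.3]
width: 0.003
```

```bash
python3 - <<'E'
from h import *
s=readout.state();print(s["t"],s["eef_pos"],s["ee_rot"],s["wrist_force"])
im=optics.capture("wrist");cv2.imwrite("pics/w1.png",im[:,:,::-1])
np.save("w1.npy",np.r_[s["eef_pos"],s["ee_rot"]])
E
```

```text
2.6 [ 0.5746 -0.0582  0.1714] [-0.2514  2.0972 -2.0968] [-0.1141 -0.6591 -0.2832]
```

View pics/w1.png

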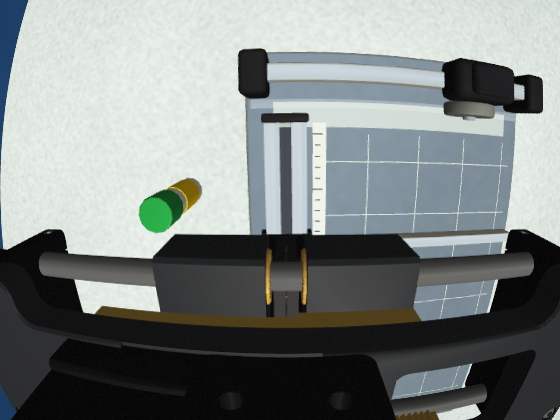

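The wrist camera looks toward −rail: it shows the rail slot at about column 286, the glue stick at (160,212) and the cutter at (480,85). The gripper hides the block, so I'll look from the +rail side.

Request:
{"op": "servo_tool", "data": {"rows": "0 0 0 0 0 -0.04 0; 0 0 0 0 0 -0.04 0; 0 0 0 0 0 -0.04 0; 0 0 0 0 0 -0.04 0; 0 0 0 0 0 0 0"}}

```text
t: 3.15
eef_pos: [0.5357, 0.1033, 0.1735]
ee_rot: [-0.257, 2.091, -2.088]
wrist_force: [0.3, -0.0, 0.4]
width: 0.007
```

```bash
python3 - <<'E'
from h import *
s=readout.state();print(s["t"],s["eef_pos"],s["ee_rot"],s["wrist_force"])
im=optics.capture("wrist");cv2.imwrite("pics/w2.png",im[:,:,::-1])
np.save("w2.npy",np.r_[s["eef_pos"],s["ee_rot"]])
E
```

```text
3.15 [0.5357 0.1033 0.1735] [-0.2574  2.0906 -2.0883] [ 0.3407 -0.0414  0.4363]
```

View pics/w2.png

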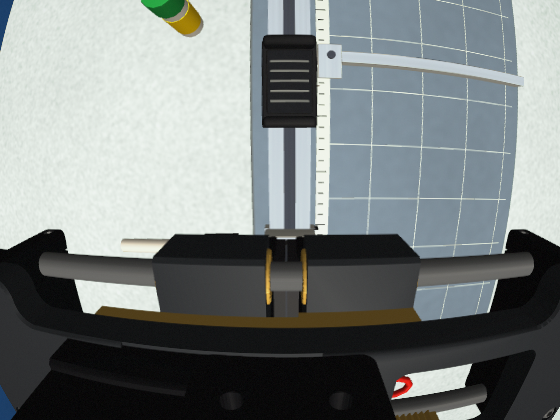

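The block spans columns 262–317 and rows 36–127. The pad is centred at about (290,80), with ridges at rows 60–101. The collar's near edge is at about row 229, columns 265–318.

```bash
python3 - <<'E'
from h import *
w=np.load("w2.npy");p,rv=w[:3],w[3:]
R=Ro.from_rotvec(rv).as_matrix()
d=np.array([-.2362,.9717,0])
g=lambda u,v,z:wray((u,v),z,p,rv)
P={"pad":g(290,80,.058),"pad60":g(290,60,.058),"pad101":g(290,101,.058),"endtop":g(290,119,.065),"endlow":g(290,127,.040),"fartop":g(290,36,.065),"L":g(262.5,80,.060),"Rr":g(317,80,.060),"collTop":g(291,229,.059),"collLo":g(291,229,.037),"slot1":g(289,20,.037),"slot2":g(290,180,.037)}
for k,v in P.items():print(k,v,"rail from pad",(v-P["pad"])@d,"tool",R.T@(v-p))
s=P["slot2"]-P["slot1"];print(s/np.linalg.norm(s));print(R)
E
```

```text
pad [0.5578 0.002  0.058 ] rail from pad 0.0 tool [0.0035 0.1154 0.1037]
pad60 [ 0.5617 -0.0137  0.058 ] rail from pad -0.016129449958752103 tool [0.0035 0.1154 0.1199]
pad101 [0.5537 0.0181 0.058 ] rail from pad 0.016632075211903064 tool [0.0035 0.1154 0.0871]
endtop [0.5503 0.032  0.065 ] rail from pad 0.030913380239364272 tool [0.0035 0.1084 0.0728]
endlow [0.5485 0.0378 0.04  ] rail from pad 0.037023236672845544 tool [0.0038 0.1334 0.0667]
fartop [ 0.5662 -0.031   0.065 ] rail from pad -0.034045725670055274 tool [0.0035 0.1083 0.1378]
L [0.5782 0.0072 0.06  ] rail from pad 0.0002996447597239459 tool [-0.0175  0.1134  0.1036]
Rr [ 0.5377 -0.0031  0.06  ] rail from pad -0.00018131847011126028 tool [0.0242 0.1133 0.1037]
collTop [0.5276 0.1173 0.059 ] rail from pad 0.11918600601358023 tool [ 0.0046  0.1145 -0.0155]
collLo [0.5256 0.1242 0.037 ] rail from pad 0.12634609630701085 tool [ 0.005   0.1365 -0.0226]
slot1 [ 0.5722 -0.0531  0.037 ] rail from pad -0.05692668340882331 tool [0.003  0.1363 0.1607]
slot2 [0.5373 0.0817 0.037 ] rail from pad 0.08230300626744669 tool [0.0039 0.1364 0.0214]
[-0.2507  0.9681  0.    ]
[[-0.9697  0.0015  0.2443]
 [-0.2443  0.0013 -0.9697]
 [-0.0018 -1.     -0.0009]]
```

Request:
{"op": "servo_tool", "data": {"rows": "0 0 0 0.001 0.01 0.03 0; 0 0 0 0.001 0.01 0.03 0; 0 0 0 0.0015 0.02 0.026 0; 0 0 0 0 0.02 0.01 0; 0 0 0 0 0.01 0 0"}}

```text
t: 3.7
eef_pos: [0.5553, 0.0026, 0.1012]
ee_rot: [-0.252, 2.097, -2.097]
wrist_force: [0.0, -0.1, -1.0]
width: 0.006
```

Request:
{"op": "servo_tool", "data": {"rows": "0 0 0 0 0 0 0; 0 0 0 0 0 0 0; 0 0 0 0 0 0 0"}}

```text
t: 4.0
eef_pos: [0.5571, 0.005, 0.1038]
ee_rot: [-0.25, 2.093, -2.093]
wrist_force: [0.6, 0.1, 0.3]
width: 0.003
```

```bash
python3 - <<'E'
from h import *
s=readout.state();print(s["t"],s["eef_pos"],s["wrist_force"]);R=Ro.from_rotvec(s["ee_rot"]).as_matrix();print(R,R.T@(np.array([.5579,.0015,.058])-s["eef_pos"]))
for n in("scene",):cv2.imwrite("pics/s2.png",cv2.resize(optics.capture(n)[170:300,180:340,::-1],None,fx=4,fy=4,interpolation=cv2.INTER_CUBIC))
E
```

```text
4.0 [0.5571 0.005  0.1038] [0.5871 0.1445 0.322 ]
[[-0.9712  0.0023  0.2381]
 [-0.2381  0.0005 -0.9712]
 [-0.0024 -1.      0.0001]] [0.0002 0.0458 0.0036]
```

View pics/s2.png

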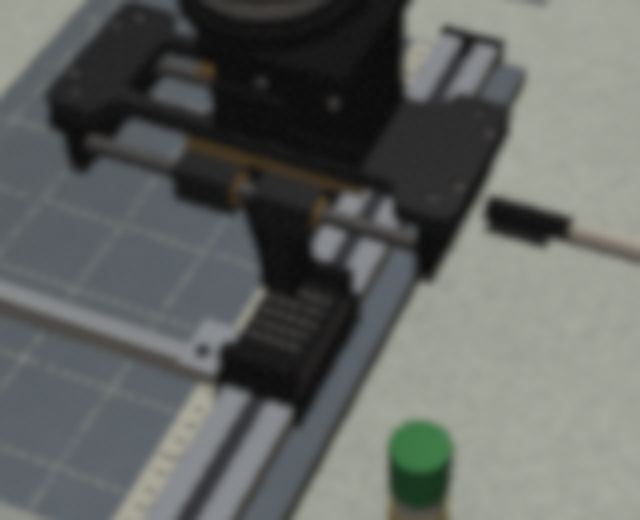

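The fingertip hangs above the block between the cheeks (tip at about (290,285) in the crop) and the approach is clear. I'll descend while watching the force.

Request:
{"op": "servo_tool", "data": {"rows": "0 0 0 0 0.008 0 0; 0 0 0 0 0.007 0 0; 0 0 0 0 0.003 0 0; 0 0 0 0 0.002 0 0; 0 0 0 0 0 0 0"}}

```text
t: 4.55
eef_pos: [0.5562, 0.0041, 0.0821]
ee_rot: [-0.252, 2.095, -2.095]
wrist_force: [-0.8, 0.0, -0.1]
width: 0.006
```

Request:
{"op": "servo_tool", "data": {"rows": "0 0 0 0 0.002 0 0; 0 0 0 0 0 0 0; 0 0 0 0 0 0 0"}}

```text
t: 4.85
eef_pos: [0.5564, 0.0042, 0.0806]
ee_rot: [-0.251, 2.095, -2.094]
wrist_force: [0.2, -0.4, -0.1]
width: 0.003
```

Request:
{"op": "servo_tool", "data": {"rows": "0 0 0 0 0.001 0 0; 0 0 0 0 0.001 0 0; 0 0 0 0 0 0 0"}}

```text
t: 5.15
eef_pos: [0.5566, 0.0041, 0.0802]
ee_rot: [-0.252, 2.093, -2.094]
wrist_force: [-2.5, -0.1, 9.3]
width: 0.005
```

Request:
{"op": "servo_tool", "data": {"rows": "0 0 0 0 0.001 0 0; 0 0 0 0 0.001 0 0; 0 0 0 0 0 0 0"}}

```text
t: 5.45
eef_pos: [0.5566, 0.004, 0.0784]
ee_rot: [-0.251, 2.093, -2.094]
wrist_force: [-3.0, 0.1, 10.4]
width: 0.006
```

Request:
{"op": "servo_tool", "data": {"rows": "0 0 0 0 0.001 0 0; 0 0 0 0 0.001 0 0; 0 0 0 0 0 0 0"}}

```text
t: 5.75
eef_pos: [0.5566, 0.004, 0.0765]
ee_rot: [-0.251, 2.093, -2.094]
wrist_force: [-2.7, 1.0, 11.5]
width: 0.009
```

Request:
{"op": "servo_tool", "data": {"rows": "0 0 0 0 0.001 0 0; 0 0 0 0 0.001 0 0; 0 0 0 0 0 0 0"}}

```text
t: 6.05
eef_pos: [0.5567, 0.0038, 0.0753]
ee_rot: [-0.252, 2.092, -2.095]
wrist_force: [-5.5, -0.6, 15.4]
width: 0.005
```

Request:
{"op": "servo_tool", "data": {"rows": "0 0 0 0.0005 0 -0.002 0; 0 0 0 0 0 -0.003 0; 0 0 0 0 0 -0.003 0; 0 0 0 0 0 -0.003 0; 0 0 0 0 0 0 0"}}

```text
t: 6.55
eef_pos: [0.5539, 0.0147, 0.0753]
ee_rot: [-0.251, 2.092, -2.094]
wrist_force: [-4.9, -1.0, 14.1]
width: 0.004
```

Request:
{"op": "servo_tool", "data": {"rows": "0 0 0 0.0005 0 -0.005 0; 0 0 0 0 0 -0.005 0; 0 0 0 0 0 -0.005 0; 0 0 0 0 0 -0.005 0; 0 0 0 0 0 0 0"}}

```text
t: 7.05
eef_pos: [0.5488, 0.0343, 0.0753]
ee_rot: [-0.251, 2.092, -2.093]
wrist_force: [-4.5, 0.4, 13.6]
width: 0.004
```

Request:
{"op": "servo_tool", "data": {"rows": "0 0 0 0 0 -0.005 0; 0 0 0 0 0 -0.005 0; 0 0 0 0 0 -0.005 0; 0 0 0 0 0 -0.005 0; 0 0 0 0 0 0 0"}}

```text
t: 7.55
eef_pos: [0.5439, 0.0537, 0.0753]
ee_rot: [-0.251, 2.092, -2.094]
wrist_force: [-5.2, -0.9, 15.8]
width: 0.011
```

```bash
python3 - <<'E'
from h import *
s=readout.state();print(s["t"],s["eef_pos"],s["wrist_force"],Ro.from_rotvec(s["ee_rot"]).as_matrix())
a=optics.capture("top")[195:260,240:370,::-1];b=optics.capture("scene")[150:300,180:340,::-1]
np.save("t3.npy",a)
a=cv2.resize(a,(780,390),interpolation=cv2.INTER_CUBIC);cv2.imwrite("pics/t3.png",cv2.convertScaleAbs(a,alpha=1.6))
cv2.imwrite("pics/s3.png",cv2.resize(b,None,fx=4,fy=4))
E
```

```text
7.55 [0.5439 0.0537 0.0753] [-5.237  -0.9202 15.832 ] [[-0.9712  0.0019  0.2384]
 [-0.2384 -0.0004 -0.9712]
 [-0.0017 -1.      0.0009]]
```

View pics/s3.png

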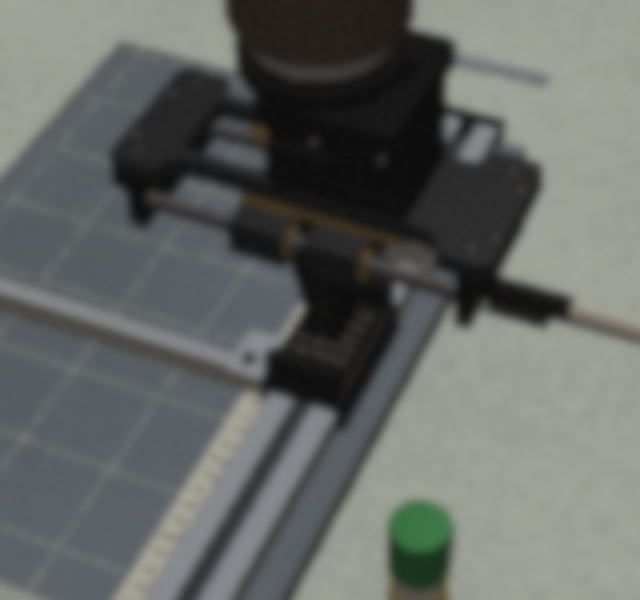

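The block rides along with the fingertip, its near end now at about (310,390) in the crop. It has moved about 51 mm with the pad fully down. I'll continue and then slow down.

Request:
{"op": "servo_tool", "data": {"rows": "0 0 0 0 0 -0.005 0; 0 0 0 0 0 -0.005 0; 0 0 0 0 0 -0.005 0; 0 0 0 0 0 -0.004 0; 0 0 0 0 0 0 0"}}

```text
t: 8.15
eef_pos: [0.5392, 0.0721, 0.0753]
ee_rot: [-0.251, 2.092, -2.094]
wrist_force: [-5.2, 0.2, 15.9]
width: 0.005
```

Request:
{"op": "servo_tool", "data": {"rows": "0 0 0 0 0 -0.002 0; 0 0 0 0 0 -0.002 0; 0 0 0 0 0 -0.002 0; 0 0 0 0 0 -0.001 0; 0 0 0 0 0 0 0"}}

```text
t: 8.65
eef_pos: [0.5376, 0.0785, 0.0753]
ee_rot: [-0.251, 2.092, -2.094]
wrist_force: [-5.1, -1.4, 14.8]
width: 0.006
```

Request:
{"op": "servo_tool", "data": {"rows": "0 0 0 0 0 -0.002 0; 0 0 0 0 0 -0.001 0; 0 0 0 0 0 -0.001 0; 0 0 0 0 0 0 0"}}

```text
t: 9.05
eef_pos: [0.5366, 0.0823, 0.0753]
ee_rot: [-0.251, 2.092, -2.094]
wrist_force: [-5.4, -1.3, 15.1]
width: 0.002
```

Rail travel is now about 80.5 mm. Smaller steps from here.

Request:
{"op": "servo_tool", "data": {"rows": "0 0 0 0 0 -0.001 0; 0 0 0 0 0 -0.001 0; 0 0 0 0 0 -0.001 0; 0 0 0 0 0 0 0"}}

```text
t: 9.45
eef_pos: [0.5359, 0.0852, 0.0753]
ee_rot: [-0.251, 2.092, -2.094]
wrist_force: [-4.6, -1.7, 16.0]
width: 0.005
```

Request:
{"op": "servo_tool", "data": {"rows": "0 0 0 0 0 -0.001 0; 0 0 0 0 0 -0.001 0; 0 0 0 0 0 0 0"}}

```text
t: 9.75
eef_pos: [0.5354, 0.0872, 0.0753]
ee_rot: [-0.252, 2.092, -2.094]
wrist_force: [-4.8, -0.7, 15.9]
width: 0.007
```

Request:
{"op": "servo_tool", "data": {"rows": "0 0 0 0 0 -0.001 0; 0 0 0 0 0 -0.001 0; 0 0 0 0 0 0 0"}}

```text
t: 10.05
eef_pos: [0.5349, 0.0891, 0.0753]
ee_rot: [-0.252, 2.092, -2.095]
wrist_force: [-4.8, -2.3, 15.1]
width: 0.007
```

Request:
{"op": "servo_tool", "data": {"rows": "0 0 0 0 0 -0.001 0; 0 0 0 0 0 -0.001 0; 0 0 0 0 0 0 0"}}

```text
t: 10.35
eef_pos: [0.5346, 0.0901, 0.0753]
ee_rot: [-0.252, 2.091, -2.096]
wrist_force: [-2.1, -6.2, 15.4]
width: 0.001
```

Request:
{"op": "servo_tool", "data": {"rows": "0 0 0 0 0 -0.001 0; 0 0 0 0 0 -0.001 0; 0 0 0 0 0 0 0"}}

```text
t: 10.65
eef_pos: [0.5346, 0.0912, 0.0753]
ee_rot: [-0.252, 2.09, -2.097]
wrist_force: [-1.4, -9.3, 14.2]
width: 0.005
```

Rail force rose to about 9 N after 89 mm of travel, which matches the measured gap, so the block is against the collar. I'll lift straight up while that slight push remains.

Request:
{"op": "servo_tool", "data": {"rows": "0 0 0 0 -0.001 0 0; 0 0 0 0 -0.002 0 0; 0 0 0 0 -0.002 0 0; 0 0 0 0 -0.002 0 0; 0 0 0 0 -0.002 0 0"}}

```text
t: 11.15
eef_pos: [0.5337, 0.0932, 0.0818]
ee_rot: [-0.25, 2.095, -2.094]
wrist_force: [0.6, 0.2, 0.5]
width: 0.008
```

Request:
{"op": "servo_tool", "data": {"rows": "0 0 0 0 -0.005 0 0; 0 0 0 0 -0.01 0 0; 0 0 0 0 -0.02 0 0; 0 0 0 0 -0.03 0 0; 0 0 0 0 -0.03 0 0"}}

```text
t: 11.65
eef_pos: [0.5334, 0.0935, 0.1778]
ee_rot: [-0.253, 2.094, -2.095]
wrist_force: [-0.2, 0.2, -0.0]
width: 0.004
```

Request:
{"op": "servo_tool", "data": {"rows": "0 0 0 0 -0.02 -0.04 0; 0 0 0 0 -0.02 -0.04 0; 0 0 0 0 0 -0.04 0; 0 0 0 0 0 -0.03 0; 0 0 0 0 0 0 0"}}

```text
t: 12.15
eef_pos: [0.4975, 0.2423, 0.2173]
ee_rot: [-0.255, 2.093, -2.09]
wrist_force: [-0.2, -0.6, 0.5]
width: 0.005
```

```bash
python3 - <<'E'
from h import *
s=readout.state();print(s["t"],s["eef_pos"],s["ee_rot"],s["wrist_force"]);np.save("w4.npy",np.r_[s["eef_pos"],s["ee_rot"]])
cv2.imwrite("pics/w4.png",optics.capture("wrist")[:,:,::-1])
E
```

```text
12.15 [0.4975 0.2423 0.2173] [-0.2546  2.0927 -2.0901] [-0.1585 -0.5607  0.483 ]
```

View pics/w4.png

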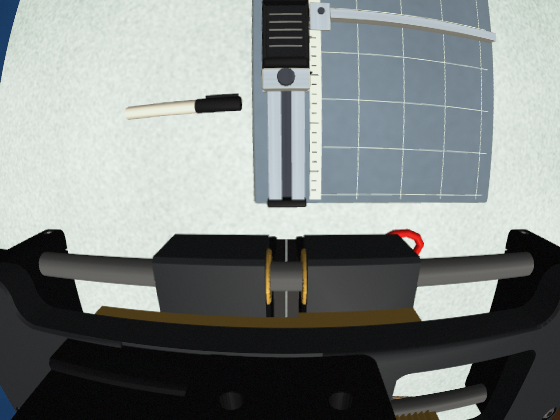

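Block and collar look in contact (block end and collar at about rows 66–68, knob at (286,76)), and the marker is undisturbed. I'll check for a gap from the top camera.

```bash
python3 - <<'E'
from h import *
w=np.load("w4.npy");k=wray((286,76),.071,w[:3],w[3:]);print("knob wrist",k)
im=optics.capture("top")[:,:,::-1];old=cv2.imread("pics/top0.png")
f=lambda m:cv2.convertScaleAbs(cv2.resize(m[150:250,215:375],(800,500),interpolation=cv2.INTER_CUBIC),alpha=1.7)
cv2.imwrite("pics/t5.png",np.vstack([f(old)[250:450],f(im)[100:450]]))
print(readout.state()["wrist_force"])
E
```

```text
knob wrist [0.5242 0.1339 0.071 ]
[-0.1133 -0.4827  0.0049]
```

View pics/t5.png

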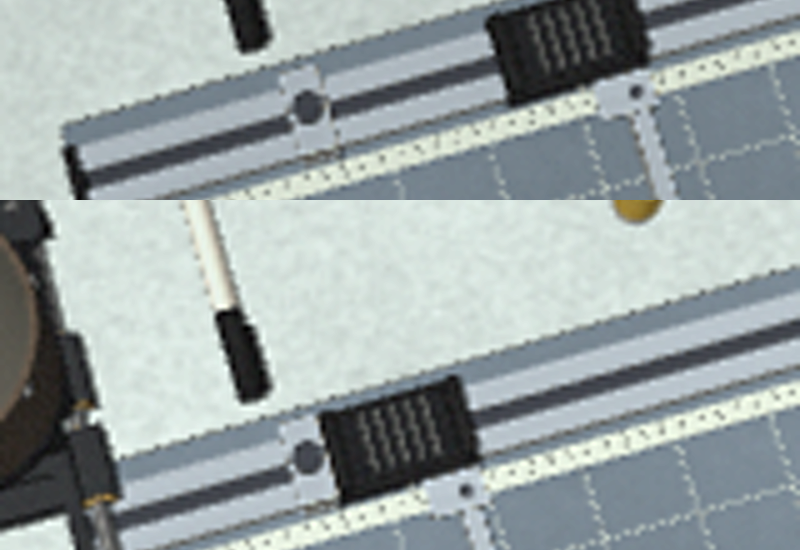

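The collar knob is at the same pixel before and after (x≈307, full-crop row 357). The block touches the collar with no gap, and the marker is unmoved.

```bash
python3 -c "
from station import r
print(r.job_done())"
```

```text
the job is handed in; nothing more can be done
None
```

The back stop is set: the block now rests against the collar with the pad released, and I handed the job in at about 12 s of the 38 s limit.

- **Press and push:** I pressed the pad about 5 mm, fully down, with closed fingertips at about 15 N. Still holding it down, I slid the block about 89 mm along the rail. The sideways force then rose to about 9 N, which matches the 82–89 mm gap I had measured to the collar. I lifted straight up so the pad could spring back, then moved clear.
- **Last checks:** The top view showed no visible gap between block and collar. The collar's knob was at the same pixel as before, and the marker had not moved. The wrist force was about zero.
- **Not checked:** I did not measure the lock or the pad's height after release. I also did not re-check the cutter head, scissors or the whole glue stick in the last pictures, though the arm kept well clear of them. No check failed or disagreed.

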